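Press the label holder home behind the rack's lip and keep it there

TASK

One of the three bays of the small grey bay rack has a watch movement lying in it. Take the label holder out of its wooden stand and push it down behind the aluminium lip of the rack, upright, centred in front of that bay and with its white card facing outwards (away from the bay), until it has pushed the spring strip under it all the way down; feel for the stop rather than ram it, keep the holder off the other bays' springs, and leave what lies in the bays where it is. Finish while still holding the label holder with the fingers, pressed fully home against its spring: do not let go.

Things in the scene. Friction and masses are not known exactly. Their poses are not given: they have to be found in the camera images.
- label_holder: upright grey plastic plate 40 mm wide (y), 4 thick (x), 56 tall (z), 30 g; its top 15 mm (z 41 to 56) is a black grip bead 10 mm thick, to be pinched across its thickness. Origin: centre of the rounded bottom edge, +z up; the side looking to -x carries a plain white card. Starts upright in label_stand, card to the stand's -x, bottom 8 mm above the mat
- card_face (a point): centre of the white card on the label holder: 5 mm to -x of the plate's middle and 27 mm above its bottom edge
- label_stand: fixed wooden block 32 (x) x 62 (y) x 24 mm (z) on the mat with one slot along y, 5.8 mm wide, its floor 8 mm above the underside; origin at the centre of the underside; +z up
- bay_rack: fixed grey rack 71 (x) x 174 (y) x 34 mm (z): 3 bays along y, 56 mm pitch, left = +y; front looks to -x, about to the robot. Origin: underside, below the label channel, which runs along the front: 7 mm gap from the bays' front wall (x +3.5, top z 34) to the lip (x -3.5, 2.5 thick, straight to z 26, flared out to x -10 at z 32). Bays: x 7.5 to 55, floors z 6, dividers z 27
- slot_left (a point): middle of the channel in front of the left bay, on top of its spring strip when that is up: 18 mm above the table; axes as bay_rack
- slot_mid (a point): middle of the channel in front of the mid bay, on top of its spring strip when that is up: 18 mm above the table; axes as bay_rack
- slot_right (a point): middle of the channel in front of the right bay, on top of its spring strip when that is up: 18 mm above the table; axes as bay_rack
- bay_left (a point): middle of the floor of the left bay, 31.5 mm behind the channel's middle
- bay_mid (a point): middle of the floor of the mid bay, 31.5 mm behind the channel's middle
- bay_right (a point): middle of the floor of the right bay, 31.5 mm behind the channel's middle
- spring_left (a joint): spring strip (steel, 36 mm long in y) at the bottom of the channel before the left bay, in m pressed down: 0 up, 0.008 on its stop; pushes back with 3 N when up and 9 N on its stop, and lifts the label holder again if it is let go
- spring_mid (a joint): spring strip (steel, 36 mm long in y) at the bottom of the channel before the mid bay, in m pressed down: 0 up, 0.008 on its stop; pushes back with 3 N when up and 9 N on its stop, and lifts the label holder again if it is let go
- spring_right (a joint): spring strip (steel, 36 mm long in y) at the bottom of the channel before the right bay, in m pressed down: 0 up, 0.008 on its stop; pushes back with 3 N when up and 9 N on its stop, and lifts the label holder again if it is let go
- movement_rect: the watch movement, a squarish bright metal plate 30 x 29 x 6 mm lying in one of the three bays; origin at the centre of its underside
- drum_steel: steel sleeve 33 mm across, 21 mm tall, standing in another bay; origin at the centre of its underside
- cup_cream: cream plastic cup 28 mm across, 24 mm tall, standing in the third bay; origin at the centre of its underside

How it is judged:
By the outcome, as a careful person would: the job done as asked, in the order asked, and still so for the second after the job is handed in, while the arm keeps its last pose, push and grip.
It also fails if it takes over 42 s, if anything falls off the work surface, if the arm or the gripper's body presses on something with over 40 N, if the wrist force passes 120 N, or if a joint passes its speed limit or range.

ROBOT

A 6-joint arm with a two-finger parallel gripper is mounted at the origin on a cart in front of the work surface, level with it; the furniture and walls round the work are solid. World frame = base frame: x ahead of the robot, y to its left, z up, the work surface at z = 0. Lengths are in m, angles in rad, forces in N, time in s.
With the tool pointing down it reaches from about 0.275 to 1 m from the base axis. Payload 8.4 kg.
Tool frame: the origin (TCP) lies on the centre line of the jaws, within the pads' length; the fingertips stand 17 mm ahead of it and the grasp point (between the pads) lies 2 mm behind it (bot.tcp_to_tips is the y of the fingertips in the tool frame, in m); y points along the fingers, z is the direction in which the jaws open and shut, and the axes are right-handed (so a half turn about y gives the same grasp; the last joint's range is limited). The gripper opens to 85 mm and grips with 20 to 120 N. Pads are 22 mm wide; open, the fingers measure 114 mm over their backs; the gripper's body (76 mm by 85 mm) begins 54 mm behind the grasp point. The pads swing forward as they close: fully open they stand 13 mm farther back than shut.
Start: joints at [1.25, 0.353, 1.633, -0, 1.155, -0.002], TCP at [0.196, 0.594, 0.248] pointing down, gripper open.
Joint ranges: [-2.63, 2.63], [-0.92, 2.1], [0.06, 2.66], [-1.3, 4.44], [0, 2.69], [-3.02, 3.02]. Speed limits (rad/s): [2.22, 2.22, 2.79, 3.14, 3.14, 3.14].

INTERFACE

Orientations are given as a unit quaternion [x, y, z, w].
In Python, from workcell import bot, hand, kinematics, get_obs, vision, hand_in gives the robot as it stands. The module is installed in compiled form; this text tells all that it offers. Calls block until the motion is done:
- bot.reach(position, orientation): joint-space move of the TCP to a pose.
- bot.servo_line(position, ori=None, velocity=0.15): straight line of the TCP; ori=None keeps the orientation; velocity is the mean speed in m/s.
- bot.goto_joints(angles): joint-space move.
- hand.move_gripper(opening, strength=None): finger opening in m; strength is the grip in N (None keeps the last); returns when the fingers have stopped.
- bot.dwell(seconds).
- kinematics.solve_ik(position, orientation): joint angles nearest the present ones, or None.
- get_obs(): the state.
- vision.read_camera(name): name is "side" or "top"; returns a dict with "frame" (420x560x3 uint8, red, green, blue), "intrinsics" (3x3 intrinsics, pixels), "view" (4x4, takes a point from world to camera coordinates). Camera axes: x right, y down, z forward; pixel columns grow to the right and rows downward; lengths in m; the calibration is good to about 2 mm. A picture is of the moment at which its call begins. There is no depth.
A pose or a line that the arm cannot do raises bot.IKError and nothing moves.
- hand_in(): hands the job in, once; it reports no verdict.
The state is a dict: "time_s": time; "joint_pos": joint angles; "joint_vel": joint speeds; "joint_efforts": joint torques, N m; "position": TCP position; "orientation": TCP orientation; "wrist_force": force on the tool from outside, world axes, zero at the start; "ft_torque": the same for the moment, N m; "gripper_width": finger opening in m.
Only numpy, scipy, OpenCV 4.12 (cv2) and the standard library are available. Lean on these libraries where they do the work, as an engineer would, in place of code of your own. Each camera call takes 0.05 s, during which the arm holds its last target. There are 200 camera calls.

## Working session

There is one attempt and no reset: what is moved stays moved. The work goes in short steps, each a Python script; the robot and the scene stay as the last script left them, time stands still between calls to the robot, and variables do not carry over. Pictures are saved under pics/ and viewed, about 8 in all and at most 12, crops included, and the job is handed in when it is done.

```bash
mkdir -p pics; python3 - <<'E'
from workcell import bot,hand,kinematics,get_obs,vision
import cv2,numpy as np
for n in("top","side"):
    c=vision.read_camera(n);np.savez(f"{n}0.npz",**c)
    cv2.imwrite(f"pics/{n}0.png",cv2.cvtColor(c["frame"],cv2.COLOR_RGB2BGR))
    print(n,c["intrinsics"].tolist(),np.round(c["view"],4).tolist())
o=get_obs();print(o["time_s"],o["orientation"],bot.tcp_to_tips,o["gripper_width"],o["wrist_force"])
E
```

```text
top [[534.1194238468115, 0.0, 278.4719185441126], [0.0, 534.1194238468115, 209.94331135858934], [0.0, 0.0, 1.0]] [[-0.0084, -0.9992, 0.0397, -0.2476], [-0.9919, 0.0033, -0.127, 0.5409], [0.1267, -0.0404, -0.9911, 0.8416], [0.0, 0.0, 0.0, 1.0]]
side [[402.6512762999658, 0.0, 280.53277445518347], [0.0, 402.6512762999658, 216.61131514620192], [0.0, 0.0, 1.0]] [[-0.8253, 0.5647, 0.0011, 0.5709], [0.4919, 0.7199, -0.4897, -0.0419], [-0.2774, -0.4036, -0.8719, 0.9546], [0.0, 0.0, 0.0, 1.0]]
0.1 [ 0.69858051 -0.11231453  0.11218023 -0.69770073] 0.017 0.08554811100994389 [-1.08646972  0.04893951 -0.46982751]
```

View pics/top0.png

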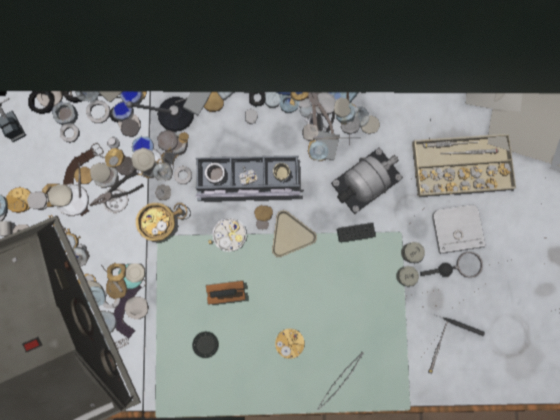

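View pics/side0.png

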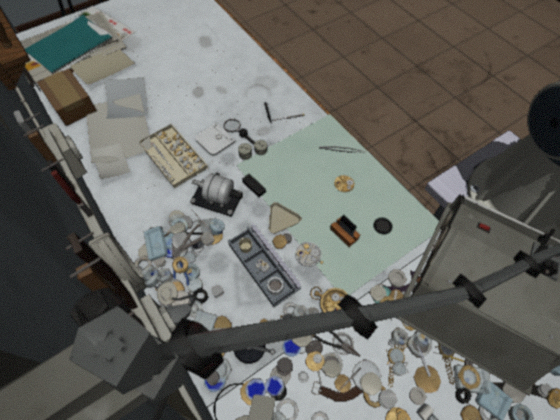

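```bash
cat > h.py <<'E'
import numpy as np,cv2
def load(n,i=0):
    c=np.load(f"{n}{i}.npz");return c["frame"],c["intrinsics"],c["view"]
def ray(c,uv,z):
    f,K,V=c;R=V[:3,:3];o=-R.T@V[:3,3];d=R.T@np.linalg.inv(K)@np.array([uv[0],uv[1],1.]);return o+d*(z-o[2])/d[2]
def proj(c,p):
    f,K,V=c;q=K@(V[:3,:3]@np.array(p)+V[:3,3]);return q[:2]/q[2]
def two(a,ua,b,ub):
    A=[];r=[]
    for c,u in((a,ua),(b,ub)):
        P=c[1]@c[2][:3];A+=[u[0]*P[2]-P[0],u[1]*P[2]-P[1]]
    A=np.array(A);return np.linalg.lstsq(A[:,:3],-A[:,3],rcond=None)[0]
def crop(c,x,y,w,h,s):
    return cv2.cvtColor(cv2.resize(c[0][y:y+h,x:x+w],None,fx=s,fy=s,interpolation=cv2.INTER_CUBIC),cv2.COLOR_RGB2BGR)
E
python3 - <<'E'
from h import *
t=load("top");s=load("side")
a=crop(t,185,145,130,65,6);b=crop(t,195,270,65,45,6);d=crop(s,220,205,85,105,3);e=crop(s,320,205,50,50,4)
im=np.zeros((600,800,3),np.uint8)
a=a[:,:780];im[:a.shape[0]-110,:780]=0
a=cv2.resize(a,None,fx=.75,fy=.75);
def put(i,x,y): im[y:y+i.shape[0],x:x+i.shape[1]]=i
put(a,0,0);put(b,0,300);put(cv2.resize(d,None,fx=.8,fy=.8),590,0);put(cv2.resize(e,None,fx=1.2,fy=1.2),400,300)
cv2.imwrite("pics/z.png",im)
for u in((249,178),(226,293)):print(ray(t,u,.03))
print(proj(s,ray(t,(249,178),.03)),proj(s,ray(t,(226,293),.03)))
print(ray(t,(60,310),0),ray(t,(60,310),.3))
E
```

```text
[ 0.59477981 -0.2022243   0.03      ]
[ 0.40454941 -0.16454436  0.03      ]
[264.26331973 259.71217996] [346.27911564 227.56455272]
[0.37852234 0.1112997  0.        ] [0.39470252 0.00397648 0.3       ]
```

View pics/z.png

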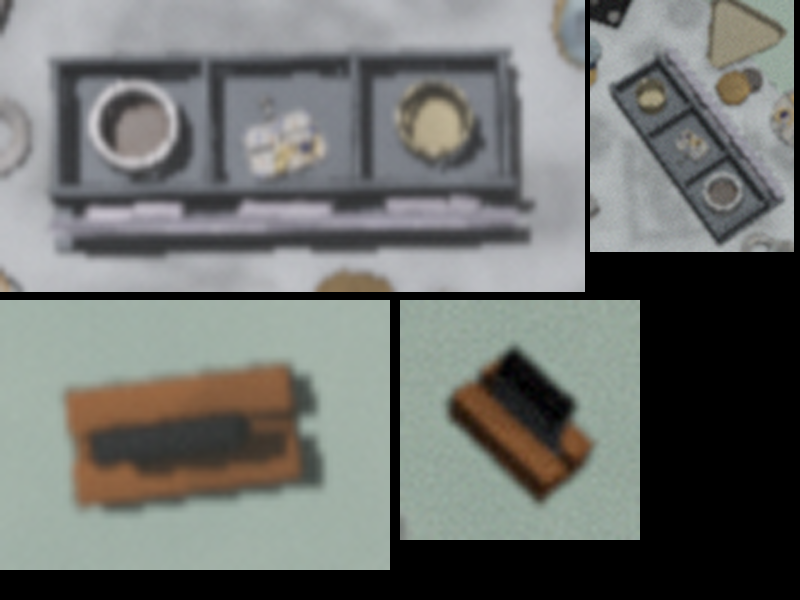

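```bash
python3 - <<'E'
from h import *
t=load("top");s=load("side")
for a,b in(((133,402),(463,197)),((53,218),(405,305)),((53,218),(410,290)),((133,402),(456,200))):
    p=two(t,a,s,b);print("box",a,b,p.round(3),proj(t,p).round(),proj(s,p).round())
hsv=cv2.cvtColor(t[0],cv2.COLOR_RGB2HSV);g=hsv[...,2]
def roi(m,x,y,w,h):
    o=np.zeros_like(m);o[y:y+h,x:x+w]=m[y:y+h,x:x+w];return o
wood=roi(((hsv[...,1]>90)&((hsv[...,0]<20))&(g>50)).astype(np.uint8)*255,195,270,65,45)
dark=roi((g<75).astype(np.uint8)*255,203,285,36,18)
def rect(m):
    m=cv2.morphologyEx(m,cv2.MORPH_CLOSE,np.ones((7,7)))
    c=max(cv2.findContours(m,0,1)[0],key=cv2.contourArea);return cv2.boxPoints(cv2.minAreaRect(c)),cv2.minAreaRect(c)
for n,m,z in(("wood",wood,.024),("bead",dark,.064)):
    bp,r=rect(m);w=np.array([ray(t,u,z) for u in bp]);print(n,r,w[:,:2].round(4).tolist(),w.mean(0).round(4))
    e=[w[1]-w[0],w[2]-w[1]];print([np.linalg.norm(i).round(4) for i in e],[np.degrees(np.arctan2(i[1],i[0])).round(1) for i in e])
# rack columns of profile
for u in(205,222,249,276,292):print(u,g[153:210,u].tolist())
for v in(165,175,185,190):print(v,"L",g[v,192:203].tolist(),"d1",g[v,226:236].tolist(),"d2",g[v,258:270].tolist(),"R",g[v,292:306].tolist())
print([ (v,g[v,190:310].tolist()) for v in (192,)])
E
```

```text
box (133, 402) (463, 197) [ 0.267 -0.049  0.187] [129. 405.] [457. 196.]
box (53, 218) (405, 305) [0.505 0.047 0.223] [ 51. 219.] [402. 305.]
box (53, 218) (410, 290) [0.5   0.036 0.257] [ 50. 220.] [405. 289.]
box (133, 402) (456, 200) [ 0.266 -0.049  0.173] [132. 403.] [454. 200.]
wood ((225.26858520507812, 292.26422119140625), (18.833328247070312, 37.071922302246094), 82.40535736083984) [[0.4171, -0.1309], [0.4245, -0.191], [0.3941, -0.1951], [0.3868, -0.1352]] [ 0.4056 -0.1631  0.024 ]
[np.float64(0.0606), np.float64(0.0307)] [np.float64(-82.9), np.float64(-172.4)]
bead ((224.0, 293.0), (8.0, 28.0), 90.0) [[0.4119, -0.1415], [0.4115, -0.1852], [0.3991, -0.1853], [0.3995, -0.1416]] [ 0.4055 -0.1634  0.064 ]
[np.float64(0.0437), np.float64(0.0124)] [np.float64(-90.5), np.float64(-179.9)]
205 [187, 183, 183, 176, 149, 105, 68, 52, 69, 107, 136, 139, 137, 140, 145, 156, 176, 193, 201, 203, 202, 196, 179, 159, 147, 144, 144, 145, 145, 147, 147, 144, 134, 128, 121, 93, 70, 100, 159, 189, 186, 165, 145, 127, 101, 68, 61, 64, 95, 152, 187, 195, 195, 193, 189, 184, 182]
222 [168, 163, 160
[... 1932 characters left out ...]
8, 58, 60, 64, 64, 66, 72, 75] R [101, 101, 87, 85, 80, 83, 81, 82, 77, 83, 89, 112, 151, 165]
[(192, [188, 187, 189, 187, 185, 182, 171, 151, 145, 143, 130, 94, 80, 103, 154, 189, 197, 197, 197, 198, 196, 195, 193, 189, 177, 180, 184, 185, 186, 181, 179, 179, 180, 185, 177, 135, 96, 95, 106, 109, 105, 102, 102, 106, 114, 114, 117, 132, 162, 174, 172, 173, 174, 175, 175, 171, 171, 178, 182, 184, 184, 183, 183, 185, 184, 183, 177, 171, 150, 125, 120, 119, 124, 122, 123, 130, 135, 136, 142, 143, 140, 150, 159, 161, 159, 154, 152, 153, 154, 160, 161, 161, 162, 162, 158, 158, 159, 161, 158, 156, 153, 151, 155, 158, 156, 157, 155, 155, 156, 148, 133, 129, 134, 149, 158, 163, 162, 163, 164, 160])]
```

```bash
python3 - <<'E'
from h import *
t=load("top")
u=np.array([205,222,249,276,292]);v=np.array([188.2,187.4,187.2,186.4,186.1]);k=np.polyfit(u,v,1)
P=np.array([ray(t,(a,np.polyval(k,a)),.034) for a in(195.8,300.7)]);d=P[0]-P[1];print(P,np.linalg.norm(d))
e=d/np.linalg.norm(d);ex=np.array([e[1],-e[0],0]);c=P.mean(0)-.0035*ex;print("slot",c,"yaw",np.degrees(np.arctan2(ex[1],ex[0])))
R=np.c_[ex,e,[0,0,1]];o=c*[1,1,0]
for n,p in(("lip",(-.010,0,.032)),("lipin",(-.0035,0,.026)),("spr L",(0,.018,.018)),("spr R",(0,-.018,.018)),("sprL L",(0,.074,.018)),("sprR R",(0,-.074,.018)),("lipL",(-.010,.087,.032)),("lipR",(-.010,-.087,.032)),("backin",(.055,0,.027)),("d1",(.03,.028,.027)),("d2",(.03,-.028,.027))):print(n,proj(t,o+R@p).round(1))
im=crop(t,185,145,130,65,6)
E
```

```text
[[ 0.57682603 -0.1141667   0.034     ]
 [ 0.58054167 -0.28859856  0.034     ]] 0.17447142677503383
slot [ 0.57518464 -0.20145717  0.034     ] yaw 1.220296763121988
lip [248.7 195.3]
lipin [248.6 192. ]
spr L [238.  190.9]
spr R [259.3 190.5]
sprL L [204.8 191.7]
sprR R [292.2 189.7]
lipL [196.2 196.5]
lipR [300.7 194.1]
backin [247.8 157.7]
d1 [231.5 172.6]
d2 [264.8 171.9]
```

```bash
cat >> h.py <<'E'
from scipy.spatial.transform import Rotation as Rot
def quat(yaw,sgn=1):
    "tool y down, tool z along sgn*(x axis at yaw)"
    z=sgn*np.array([np.cos(yaw),np.sin(yaw),0]);y=np.array([0,0,-1.]);return Rot.from_matrix(np.c_[np.cross(y,z),y,z]).as_quat()
def snap(n,f):
    from workcell import vision
    c=vision.read_camera(n);np.savez(f"{n}{f}.npz",**c);return c["frame"],c["intrinsics"],c["view"]
def st(m=""):
    from workcell import get_obs
    o=get_obs();print(m,round(o["time_s"],2),"p",np.round(o["position"],4),"F",np.round(o["wrist_force"],1),"T",np.round(o["ft_torque"],2),"w",round(o["gripper_width"],4),"j",np.round(o["joint_pos"],2));return o
E
python3 - <<'E'
from h import *
from workcell import bot,hand,kinematics,get_obs
o=get_obs();R=Rot.from_quat(o["orientation"]).as_matrix();print(R.round(3))
for y in(7,1.2):
  for s in(1,-1):
    print(y,s,kinematics.solve_ik([.405,-.163,.15],quat(np.radians(y),s)),kinematics.solve_ik([.575,-.2015,.07],quat(np.radians(y),s)))
r=.33;bot.reach([r*np.cos(1.25),r*np.sin(1.25),.38],o["orientation"]);st("retract")
j=np.array(get_obs()["joint_pos"]);j[0]=.7;bot.goto_joints(j.tolist());o=st();print(o["joint_efforts"])
f=snap("side",1);g=snap("top",1)
cv2.imwrite("pics/m.png",cv2.resize(np.hstack([cv2.cvtColor(x[0],cv2.COLOR_RGB2BGR) for x in(f,g)]),(800,300)))
E
```

```text
[[ 0.95  -0.     0.313]
 [-0.313 -0.001  0.95 ]
 [ 0.    -1.    -0.001]]
7 1 [-3.86069005e-01  1.94867598e-01  2.11331220e+00 -4.44089210e-16
  8.33412854e-01 -5.08242052e-01] [-3.39524009e-01  5.42851793e-01  1.79360118e+00 -4.44089210e-16
  8.05139677e-01 -4.61697056e-01]
7 -1 [-3.86069005e-01  1.94867598e-01  2.11331220e+00 -4.44089210e-16
  8.33412854e-01  2.63335060e+00] [-3.39524009e-01  5.42851793e-01  1.79360118e+00 -4.44089210e-16
  8.05139677e-01  2.67989560e+00]
1.2 1 [-3.86069005e-01  1.94867598e-01  2.11331220e+00 -4.44089210e-16
  8.33412854e-01 -4.07012956e-01] [-3.39524009e-01  5.42851793e-01  1.79360118e+00 -4.44089210e-16
  8.05139677e-01 -3.60467960e-01]
1.2 -1 [-3.86069005e-01  1.94867598e-01  2.11331220e+00 -4.44089210e-16
  8.33412854e-01  2.73457970e+00] [-3.39524009e-01  5.42851793e-01  1.79360118e+00 -4.44089210e-16
  8.05139677e-01  2.78112469e+00]
retract 1.32 p [0.1043 0.3139 0.3799] F [-0.4 -0.2  0.1] T [ 0.01  0.02 -0.03] w 0.0857 j [ 1.25 -0.26  1.99 -0.    1.41 -0.01]
 2.09 p [0.252  0.2147 0.3796] F [ 0.4 -0.2 -0.5] T [ 0.01  0.06 -0.02] w 0.0852 j [ 0.7  -0.26  1.99  0.    1.41 -0.01]
[-1.47738151e+00 -1.84912866e+01 -3.82647264e+01 -1.12266114e-01
  1.49976368e-03  5.63333906e-04]
```

View pics/m.png

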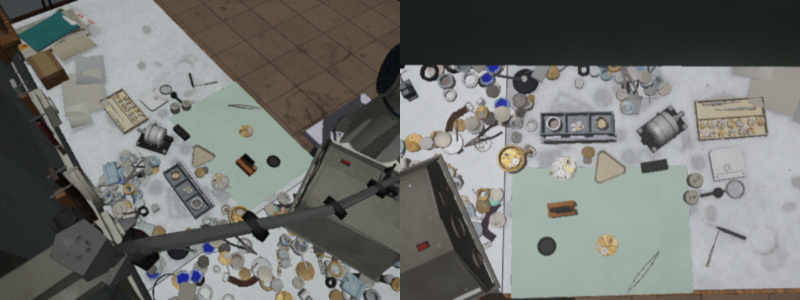

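The side picture shows an overhead bar and the case edge, and the rack and stand are unobstructed. I'll continue the sweep in small steps with the arm folded.

```bash
python3 - <<'E'
from h import *
from workcell import bot,hand,kinematics,get_obs
j=np.array(get_obs()["joint_pos"])
for a in(.5,.3,.1,-.1,-.386):
    j[0]=a
    if a<-.3:j[5]=-.508
    bot.goto_joints(j.tolist());o=get_obs();print(a,np.round(o["wrist_force"],1),round(o["joint_efforts"][0],1),np.round(o["joint_pos"][0],3))
    if np.linalg.norm(o["wrist_force"])>10 or abs(o["joint_pos"][0]-a)>.03:print("STOP");break
else:
    q=quat(np.radians(6.8))
    bot.reach([.4055,-.1635,.18],q);hand.move_gripper(.05,60);st()
    f=snap("side",2);g=snap("top",2)
    cv2.imwrite("pics/n.png",cv2.resize(np.hstack([cv2.cvtColor(x[0],cv2.COLOR_RGB2BGR) for x in(f,g)]),(800,300)))
E
```

```text
0.5 [-0.5  0.2  0. ] -1.4 0.501
0.3 [-0.1 -0.3 -1.1] -1.5 0.301
0.1 [ 0.6 -0.4 -0.5] -1.5 0.102
-0.1 [-0.5  0.2  1. ] -1.5 -0.098
-0.386 [-0.5 -0.3  0.2] -1.3 -0.383
 5.59 p [ 0.4056 -0.1636  0.1805] F [-0.3  0.1 -0.3] T [-0.03  0.05  0.03] w 0.0497 j [-0.39  0.15  2.09  0.    0.91 -0.51]
```

View pics/n.png

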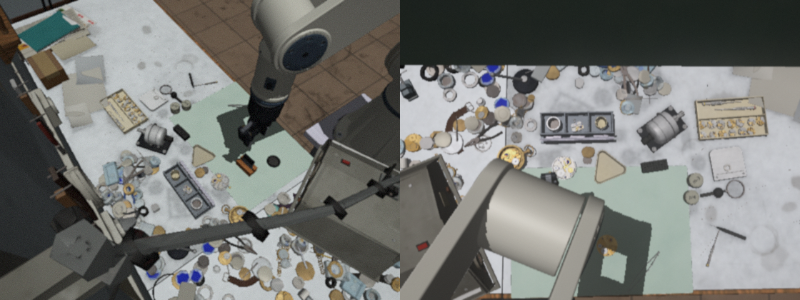

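The gripper is over the stand and clear of the case and the bar. Next I'll descend and grasp.

```bash
python3 - <<'E'
from h import *
from workcell import bot,hand,kinematics,get_obs
q=quat(np.radians(6.8))
bot.servo_line([.4055,-.1635,.10],q,.15);bot.servo_line([.4055,-.1635,.0570],q,.06);st("down")
f=snap("side",3)
hand.move_gripper(.0,70);o=st("grip")
g=snap("side",4)
if o["gripper_width"]>.007:
    p=o["position"]
    bot.servo_line([p[0],p[1],.075],q,.05);st("lift");bot.servo_line([p[0],p[1],.15],q,.12);st("lift")
h=snap("side",5)
u=proj(h,[.4055,-.1635,.12]).astype(int);print(u)
cv2.imwrite("pics/g.png",np.hstack([crop(f,300,180,90,70,4),crop(h,u[0]-50,u[1]-35,100,70,4)]))
E
```

```text
down 7.24 p [ 0.4056 -0.1635  0.057 ] F [-0.5 -0.2 -0.6] T [-0.02  0.02  0.02] w 0.0497 j [-0.39  0.37  2.17  0.    0.6  -0.51]
grip 7.73 p [ 0.4057 -0.1636  0.0573] F [-1.5  1.3  6. ] T [0.08 0.2  0.01] w 0.009 j [-0.39  0.37  2.17 -0.    0.6  -0.51]
lift 8.29 p [ 0.4059 -0.1637  0.0753] F [-0.2 -0.1  0.5] T [-0.04 -0.01  0.03] w 0.0088 j [-0.39  0.33  2.16  0.    0.65 -0.51]
lift 9.07 p [ 0.4053 -0.1634  0.1495] F [-0.2 -1.4 -0.3] T [ 0.03  0.06 -0.03] w 0.0084 j [-0.39  0.2   2.11 -0.    0.83 -0.51]
[352 207]
```

View pics/g.png

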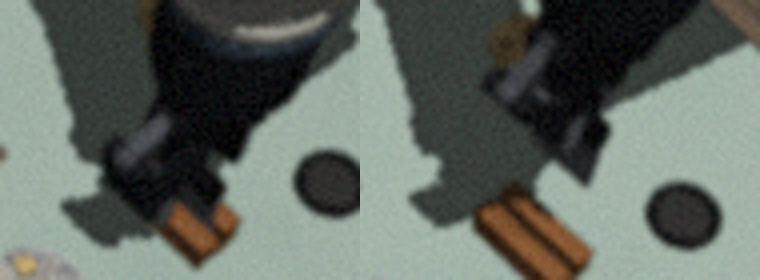

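Holder lifted; the side camera sees its grey back, no white, so the card faces -x as needed. Moving above the mid slot for a closer check.

```bash
python3 - <<'E'
from h import *
from workcell import bot,hand,kinematics,get_obs
q=quat(np.radians(1.2))
bot.servo_line([.57518,-.20146,.15],q,.12);st("above")
bot.servo_line([.57518,-.20146,.100],q,.08);st("low")
f=snap("side",6);g=snap("top",6)
T=np.array(get_obs()["position"]);yw=np.radians(1.2);ex=np.array([np.cos(yw),np.sin(yw),0]);ey=np.array([-ex[1],ex[0],0])
for a,b,z in((.002,.02,-.049),(.002,-.02,-.049),(.002,.02,-.02),(.002,-.02,-.02)):print(b,z,proj(f,T+a*ex+b*ey+[0,0,z]).round(1))
c=crop(f,225,205,90,90,6)
c=cv2.convertScaleAbs(c,alpha=2,beta=10)
cv2.imwrite("pics/r.png",c)
E
```

```text
above 10.72 p [ 0.5746 -0.2013  0.15  ] F [ 0.1 -0.1 -0.9] T [-0.02  0.04 -0.01] w 0.0084 j [-0.34  0.44  1.75 -0.    0.95 -0.36]
low 11.49 p [ 0.5753 -0.2015  0.1   ] F [-0.7  0.4 -0.3] T [ 0.03  0.09 -0.  ] w 0.009 j [-0.34  0.5   1.78 -0.    0.86 -0.36]
0.02 -0.049 [276.6 258.8]
-0.02 -0.049 [265.5 244.3]
0.02 -0.02 [276.5 252.9]
-0.02 -0.02 [265.1 238.2]
```

View pics/r.png

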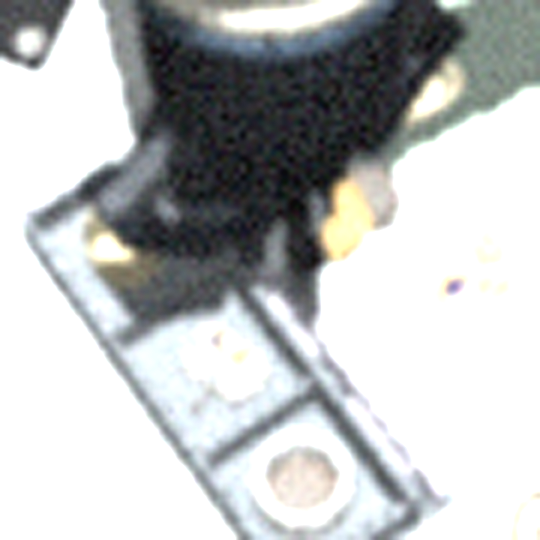

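```bash
python3 - <<'E'
from h import *
s=load("side");yw=np.radians(6.8);ex=np.array([np.cos(yw),np.sin(yw),0]);ey=np.array([-ex[1],ex[0],0]);c=np.array([.4055,-.1635,0])
for a,b,z in((-.005,.02,.064),(-.005,-.02,.064),(.005,.02,.064),(.005,-.02,.064),(.005,.02,.049),(.005,-.02,.049)):print("bead",a,b,z,proj(s,c+a*ex+b*ey+[0,0,z]).round(1))
c=np.array([.4056,-.1631,0])
for a,b in((.016,.031),(.016,-.031),(-.016,.031),(-.016,-.031)):print("stand",a,b,proj(s,c+a*ex+b*ey+[0,0,.024]).round(1))
m=(s[0].max(2)<28).astype(np.uint8);m[:205]=0;m[255:]=0;m[:,:320]=0;m[:,372:]=0
n,l,q,ct=cv2.connectedComponentsWithStats(m);k=1+q[1:,4].argmax();print(q[k],ct[k]);ys,xs=np.where(l==k)
for nm,i in(("top",ys.argmin()),("left",xs.argmin()),("right",xs.argmax()),("bot",ys.argmax())):print(nm,xs[i],ys[i])
f=load("side",6);v=f[0].max(2)[236:268,258:292]
print(v[::2].tolist())
E
```

```text
bead -0.005 0.02 0.064 [357.1 225.6]
bead -0.005 -0.02 0.064 [343.4 213.1]
bead 0.005 0.02 0.064 [353.8 228.3]
bead 0.005 -0.02 0.064 [340.1 215.8]
bead 0.005 0.02 0.049 [352.6 231.6]
bead 0.005 -0.02 0.049 [339.2 219.2]
stand 0.016 0.031 [351.  243.5]
stand 0.016 -0.031 [330.8 224.4]
stand -0.016 0.031 [361.2 234.8]
stand -0.016 -0.031 [341.  216.2]
[340 216  15  17 107] [347.22429907 223.89719626]
top 343 216
left 340 220
right 354 226
bot 351 232
[[19, 20, 10, 10, 18, 9, 14, 14, 11, 20, 14, 13, 24, 9, 16, 12, 13, 13, 14, 26, 15, 19, 63, 119, 142, 139, 125, 113, 107, 102, 103, 99, 116, 142], [19, 16, 17, 21, 18, 18, 14, 18, 17, 18, 19, 23, 18, 14, 16, 6, 3, 18, 32, 58, 53, 38, 79, 138, 159, 159, 147, 126, 110, 107, 107, 102, 105, 122], [32, 36, 28, 32, 32, 30, 30, 20, 7, 15, 12, 17, 19, 8, 10, 7, 12, 11, 27, 60, 61, 52, 84, 134, 155, 160, 160, 149, 134, 106, 96, 92, 101, 136], [23, 22, 23, 26, 17, 14, 22, 12, 21, 6, 24, 16, 34, 41, 39, 14, 14, 20, 28, 58, 83, 121, 143, 153, 158, 159, 174, 163, 144, 101, 92, 99, 130, 170], [19, 16, 13, 24, 21, 19, 10, 20, 12, 21, 27, 44, 59, 63, 47,
[... 1139 characters left out ...]
89, 187, 193, 194, 194, 199, 197], [139, 141, 138, 122, 132, 135, 127, 127, 127, 116, 98, 62, 42, 64, 94, 125, 138, 129, 110, 113, 158, 176, 179, 190, 194, 191, 186, 181, 186, 184, 183, 181, 183, 194], [134, 139, 122, 119, 154, 162, 158, 145, 132, 122, 123, 113, 89, 58, 53, 80, 107, 132, 148, 127, 108, 133, 170, 180, 177, 175, 170, 168, 171, 174, 170, 177, 182, 187], [155, 154, 145, 146, 163, 164, 139, 134, 150, 157, 144, 130, 120, 94, 68, 45, 57, 92, 118, 120, 104, 94, 138, 175, 182, 180, 181, 181, 181, 176, 173, 171, 175, 179], [166, 147, 145, 141, 158, 164, 143, 143, 169, 175, 162, 136, 128, 125, 114, 88, 63, 50, 71, 108, 108, 89, 86, 97, 133, 161, 167, 178, 180, 176, 171, 168, 171, 174]]
```

```bash
python3 - <<'E'
from h import *
from workcell import bot,hand,kinematics,get_obs
q=quat(np.radians(1.2))
bot.servo_line([.57518,-.20146,.080],q,.06);o=st("pre")
z=.080
while z>.0655:
    z-=.002;bot.servo_line([.57518,-.20146,z],q,.03);o=get_obs();F=np.array(o["wrist_force"])
    print(round(z,4),round(o["position"][2],4),F.round(1),round(o["gripper_width"],4),np.round(o["ft_torque"],2))
    if F[2]>8 or abs(F[:2]).max()>8:print("halt");break
f=snap("side",7);g=snap("top",7);st()
cv2.imwrite("pics/i.png",cv2.convertScaleAbs(crop(f,225,205,90,90,6),alpha=1.7,beta=10))
E
```

```text
pre 12.07 p [ 0.5749 -0.2014  0.0794] F [-0.6 -0.6  0.5] T [ 0.04  0.04 -0.01] w 0.0089 j [-0.34  0.53  1.79 -0.    0.82 -0.36]
0.078 0.0781 [-0.1 -0.3 -0.4] 0.0086 [ 0.02 -0.01  0.04]
0.076 0.0759 [0.3 0.3 0.1] 0.0086 [ 0.02  0.01 -0.06]
0.074 0.0739 [ 0.1  0.2 -0.1] 0.0086 [-0.03 -0.04 -0.03]
0.072 0.0718 [-0.  -0.7 -0.7] 0.0087 [-0.01  0.07 -0.01]
0.07 0.0698 [-0.2 -0.6  0.4] 0.0087 [-0.04  0.02 -0.  ]
0.068 0.0678 [ 0.2  0.2 -0.3] 0.0088 [-0.    0.04  0.03]
0.066 0.0662 [-0.7  0.2  2.5] 0.0087 [ 0.01  0.12 -0.  ]
0.064 0.0641 [-1.   0.5  4.9] 0.0087 [0.03 0.21 0.02]
 14.18 p [ 0.5753 -0.2015  0.0642] F [-1.  -0.1  5.7] T [ 0.02  0.16 -0.02] w 0.0087 j [-0.34  0.55  1.8   0.    0.79 -0.36]
```

View pics/i.png

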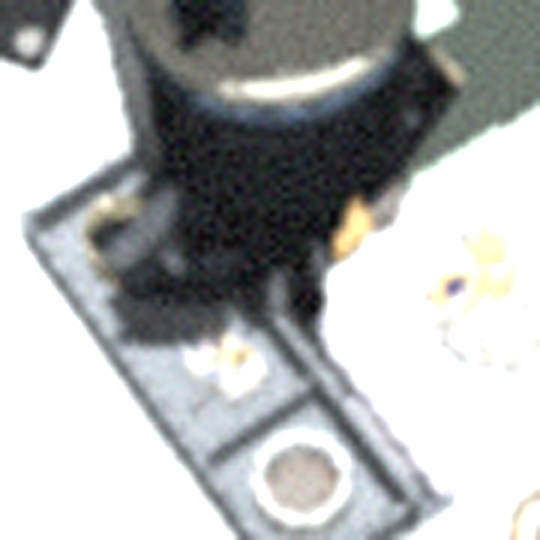

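The plate is in the channel, pressing the mid spring with 5.7 N and no lateral force. Before pushing home I'll check the y-centring against rack features in the side view.

```bash
python3 - <<'E'
from h import *
f=load("side",7);yw=np.radians(1.22);ex=np.array([np.cos(yw),np.sin(yw),0]);ey=np.array([-ex[1],ex[0],0]);c=np.array([.5752,-.2015,0])
def P(n,a,b,z):
    p=proj(f,c+a*ex+b*ey+[0,0,z]);print(n,p.round(1),"crop",((p-[225,205])*6).round())
P("wall/div",.0055,.028,.034);P("wall +y front end",.0035,.087,.034);P("wall -y",.0035,-.087,.034)
P("backcorner?",.0575,-.087,.034);P("lip +y",-.010,.087,.032)
for b in(.02,-.02):
    P(f"plate {b} z.034 back",.002,b,.034);P("plate bead low back",.005,b,.056);P("bead low front",-.005,b,.056)
c8=cv2.convertScaleAbs(crop(f,255,235,40,40,15),alpha=2.5,beta=10);cv2.imwrite("pics/j.png",c8)
E
```

```text
wall/div [277.8 265.9] crop [317. 365.]
wall +y front end [295.5 287.5] crop [423. 495.]
wall -y [248.  225.5] crop [138. 123.]
backcorner? [227.  238.4] crop [ 12. 201.]
lip +y [300.8 284.2] crop [455. 475.]
plate 0.02 z.034 back [276.9 262. ] crop [311. 342.]
plate bead low back [275.6 258.6] crop [304. 322.]
bead low front [279.6 256. ] crop [328. 306.]
plate -0.02 z.034 back [266.  247.8] crop [246. 257.]
plate bead low back [264.5 244.1] crop [237. 235.]
bead low front [268.4 241.6] crop [261. 219.]
```

View pics/j.png

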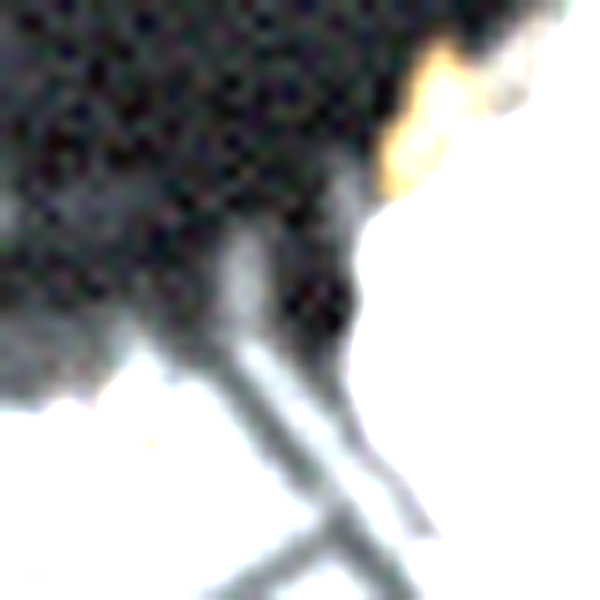

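```bash
python3 - <<'E'
from h import *
t=load("top");s=load("side")
np.set_printoptions(linewidth=250)
print("top rows 286-300, cols 204-246");print(t[0].max(2)[286:301,204:246])
print("side rows 208-240 cols 334-364");print(s[0].max(2)[208:240,334:364])
E
```

```text
top rows 286-300, cols 204-246
[[173 148 146 151 150 149 149 150 151 150 150 149 149 149 148 148 147 148 147 146 143 143 138 134 132 131 131 130 132 131 132 131 134 132 132 131 134 132 125  97  73  76]
 [175 155 148 149 150 151 149 147 148 149 147 146 147 143 145 145 145 144 144 143 139 134 132 129 127 124 124 123 123 123 123 125 126 126 127 126 124 123 118  93  72  74]
 [177 162 152 148 148 146 146 147 146 145 144 144 143 142 142 142 140 137 136 135 129 124 119 118 111 108 102 101  99  96  94 101 107 105 104 102  98  97  93  77  71  88]
 [178 165 151 147 145 145 143 142 140 138 136 135 134 134 133 133 131 121 110 109 105  95  93  90  83  78  70  70  67  66  64  69  83  86  86  84  82  80  79  75  85 126]
 [177 167 147 143 143 139 137 132 130 120 112 109 109 105 103 103  96  86  76  75  73  67  62  61  60  60  59  58  57  56  53  51  68  92  97  97  96  96  96  93  99 152]
 [177 169 143 141 138 128 112 103  97  87  76  77  75  71  68  66  65  62  59  59  60  60  59  58  60  56  58  57  57  56  52  50  64  87  94  93  94  93  96  98 103 151]
 [177 170 144 130 123 105  81  70  66  63  
[... 4764 characters left out ...]
128 130 127 119 107  86  59  38  38  41  74 116 126 129 122 121 126 131 153 170 163]
 [156 136 104  66  55  41  52  74 101 122 129 128 125 118 113  91  72  41  44  70 109 127 129 120 119 112 128 157 161 162]
 [169 160 140 106  73  47  49  52  73  98 118 124 129 120 118 115 102  75  58  65  85 117 124 118 107 109 144 164 168 167]
 [168 169 163 147 110  76  54  51  46  70  97 123 122 132 127 121 119 109  77  57  58  77 102  98  91 112 153 159 167 160]
 [167 160 166 160 144 105  67  60  48  57  69  99 112 130 124 126 125 111 102  76  53  58  71  77  96 132 156 167 164 162]
 [161 167 166 167 159 140 106  72  61  48  52  67  94 117 127 127 120 126 119 100  70  46  63  75 112 146 166 161 166 164]]
```

Both cameras agree that the holder sits about 1.5 mm to +y of my first estimate. I'll lift off the spring, shift -1.4 mm in y, and press home by feel.

```bash
python3 - <<'E'
from h import *
from workcell import bot,hand,kinematics,get_obs
q=quat(np.radians(1.2));x,y=.57518,-.20146-.0014
bot.servo_line([x,-.20146,.070],q,.04);bot.servo_line([x,y,.070],q,.03);st("shift")
bot.servo_line([x,y,.062],q,.03)
z=.062
while z>.0545:
    z-=.0005;bot.servo_line([x,y,z],q,.02);bot.dwell(.1)
    F=[];P=[]
    for _ in range(3):
        o=get_obs();F.append(o["wrist_force"]);P.append(o["position"][2]);bot.dwell(.02)
    F=np.mean(F,0);print(round(z,4),round(np.mean(P),4),F.round(1),round(o["gripper_width"],4))
    if F[2]>16 or abs(F[:2]).max()>8:print("halt");break
st("end")
E
```

```text
shift 14.72 p [ 0.575  -0.2029  0.0697] F [ 0.1 -0.1 -0.7] T [ 0.05 -0.    0.03] w 0.0085 j [-0.34  0.54  1.79 -0.    0.81 -0.36]
0.0615 0.0618 [-0.4  0.   6.5] 0.0087
0.061 0.0613 [-1.  -0.1  7. ] 0.0085
0.0605 0.0609 [-0.5 -0.2  7.6] 0.0086
0.06 0.0604 [-1.  -0.2  7.6] 0.0086
0.0595 0.06 [-1.1  0.6  7.6] 0.0082
0.059 0.0595 [-0.7  0.4  8.5] 0.0085
0.0585 0.0592 [-1.6  0.3 10.7] 0.0086
0.058 0.0592 [-2.8  1.1 14.4] 0.0087
0.0575 0.0591 [-3.5  1.1 19.2] 0.0086
halt
end 18.74 p [ 0.576  -0.2031  0.0591] F [-3.7  1.5 19. ] T [0.22 0.75 0.01] w 0.0084 j [-0.34  0.56  1.8  -0.    0.78 -0.36]
```

There is a clear stop: the TCP stays at 0.0591, 8 mm below first contact, while the force rises to 19 N. One last look before handing in.

```bash
python3 - <<'E'
from h import *
from workcell import bot
bot.dwell(1.0);st("hold");f=snap("side",8)
cv2.imwrite("pics/k.png",cv2.convertScaleAbs(crop(f,225,205,90,90,6),alpha=1.7,beta=10))
E
```

```text
hold 19.74 p [ 0.5759 -0.2031  0.0591] F [-3.4  1.5 18.8] T [0.23 0.77 0.04] w 0.0087 j [-0.34  0.56  1.8   0.    0.78 -0.36]
```

View pics/k.png

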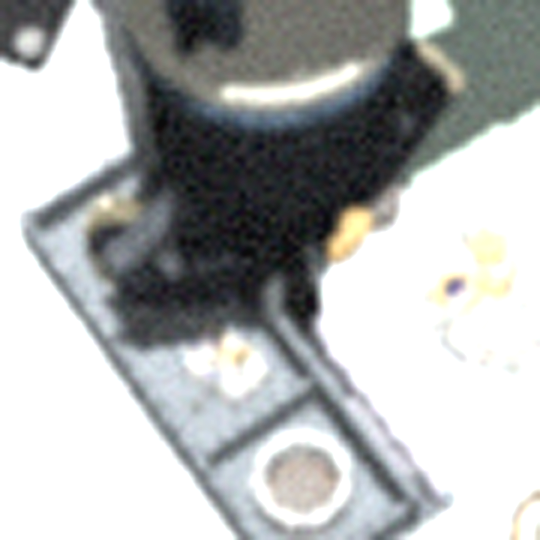

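The holder is seated in front of the mid bay. The movement at about crop px (230,360), the drum at (305,480) and the cup at (110,215) haven't moved, and the push is steady.

```bash
python3 -c "
from workcell import hand_in
hand_in()"
```

```text
the job is handed in; nothing more can be done
```

The label holder is pressed fully home behind the lip in front of the mid bay, where the watch movement lies, and the fingers still hold it. I handed the job in at about 19.7 s of robot time.

- **Stop:** the spring first pushed back at about TCP z 0.067. The force rose with travel until the TCP stayed at 0.0591, about 8 mm lower, while the force climbed from 9 to 19 N. It then held for 1 s at 18.8 N with 8.7 mm finger opening and no sign of slip.
- **Card side:** I never saw the white card itself. The side camera sees the face towards the bay, and that was plain grey after the lift, so I take the card to face outwards.
- **Other things:** the last picture shows the movement, the steel sleeve and the cream cup where they were. Sideways force stayed below about 4 N, so nothing jammed.
- **Centring:** on rechecking, both cameras put the holder about 1.5 mm further to +y than I had first measured. I lifted off the spring, shifted it 1.4 mm to -y, and pressed it down again. A rough comparison of the bead's edge with the rack in one side picture, before that shift, had suggested an offset the other way. I put that down to the rounded look of the bead. I expect the centring to be within about 2 mm, but the gripper hides the far end and I did not measure it again.

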